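# Flip the sample's status marker

### The job

The run of the sample in the brown glass bottle is finished: with a fingertip, flip the orange marker on that bottle's station right over its pivot, so that it lies fully flat on the far side with its green face up, then move clear. Pick nothing up: leave the other two markers as they are, and do not shift, lift or tip the bottles or anything else standing on the bench.

Things in the scene. Friction and masses are not known exactly. Their poses are not given: they have to be found in the camera images.
- station_brown: Fixed sample station of the brown (amber) glass bottle: white base plate 90 mm wide, 8 mm thick. Origin on the bench surface below its flip marker's pivot; x along the plate away from the robot, y along the pivot (left), z up. The plate runs from x = -100 to +180 mm; the brown (amber) glass bottle stands on it at about x = 145 mm.
- marker_brown (a joint): Flip marker of this station, rad. 0: flat towards the robot (station -x), orange face up; 1.57: upright; 3.14: flat away from the robot (+x), green face up. Stops at 0 and 3.14; hinge friction holds it where it is left. Turning it takes up to 0.06 N m (0.7 N at the paddle's end, 1 to 2 N on the tail). Starts orange side up, at 0 to 0.25.
- pivot_brown (a point): Middle of this marker's horizontal pivot, at x = 0, 85 mm above the bench; axes as the station. Aluminium posts 14 mm (x) by 7 mm (y) at y = +-34.5 mm rise to 96 mm. Opposite the paddle a blue thumb tail, 20 mm wide, 6 mm thick, reaches 58 mm beyond the pivot (to +x at joint 0); pressing it down raises the paddle.
- paddle_brown (a point): Centre of this marker's paddle, 55 mm from the pivot, moving with it. Plate 6 mm thick, 56 mm wide (along the pivot), from 15 to 95 mm from the pivot, in line with it; one face orange, the other green; free underneath (74 mm above the base plate's top when flat). Site z points out of the orange face.
- station_clear: Fixed sample station of the clear glass bottle: white base plate 90 mm wide, 8 mm thick. Origin on the bench surface below its flip marker's pivot; x along the plate away from the robot, y along the pivot (left), z up. The plate runs from x = -100 to +180 mm; the clear glass bottle stands on it at about x = 145 mm.
- marker_clear (a joint): Flip marker of this station, rad. 0: flat towards the robot (station -x), orange face up; 1.57: upright; 3.14: flat away from the robot (+x), green face up. Stops at 0 and 3.14; hinge friction holds it where it is left. Turning it takes up to 0.06 N m (0.7 N at the paddle's end, 1 to 2 N on the tail). Starts green side up, within 0.1 of 3.14 (already done), and must stay so.
- pivot_clear (a point): Middle of this marker's horizontal pivot, at x = 0, 85 mm above the bench; axes as the station. Aluminium posts 14 mm (x) by 7 mm (y) at y = +-34.5 mm rise to 96 mm. Opposite the paddle a blue thumb tail, 20 mm wide, 6 mm thick, reaches 58 mm beyond the pivot (to +x at joint 0); pressing it down raises the paddle.
- paddle_clear (a point): Centre of this marker's paddle, 55 mm from the pivot, moving with it. Plate 6 mm thick, 56 mm wide (along the pivot), from 15 to 95 mm from the pivot, in line with it; one face orange, the other green; free underneath (74 mm above the base plate's top when flat). Site z points out of the orange face.
- station_white: Fixed sample station of the white plastic jar: white base plate 90 mm wide, 8 mm thick. Origin on the bench surface below its flip marker's pivot; x along the plate away from the robot, y along the pivot (left), z up. The plate runs from x = -100 to +180 mm; the white plastic jar stands on it at about x = 145 mm.
- marker_white (a joint): Flip marker of this station, rad. 0: flat towards the robot (station -x), orange face up; 1.57: upright; 3.14: flat away from the robot (+x), green face up. Stops at 0 and 3.14; hinge friction holds it where it is left. Turning it takes up to 0.06 N m (0.7 N at the paddle's end, 1 to 2 N on the tail). Starts orange side up, at 0 to 0.1, and must stay so.
- pivot_white (a point): Middle of this marker's horizontal pivot, at x = 0, 85 mm above the bench; axes as the station. Aluminium posts 14 mm (x) by 7 mm (y) at y = +-34.5 mm rise to 96 mm. Opposite the paddle a blue thumb tail, 20 mm wide, 6 mm thick, reaches 58 mm beyond the pivot (to +x at joint 0); pressing it down raises the paddle.
- paddle_white (a point): Centre of this marker's paddle, 55 mm from the pivot, moving with it. Plate 6 mm thick, 56 mm wide (along the pivot), from 15 to 95 mm from the pivot, in line with it; one face orange, the other green; free underneath (74 mm above the base plate's top when flat). Site z points out of the orange face.
- bottle_brown_mid (a point): Brown glass bottle with blue cap, 56 mm across, 100 mm high, loose; this point is half-way up.
- bottle_clear_mid (a point): Clear glass bottle with blue cap, 56 mm across, 100 mm high, loose; this point is half-way up.
- jar_white_mid (a point): White plastic jar, 60 mm across, 75 mm high, loose; this point is half-way up.
- beaker_mid (a point): Glass beaker, 68 mm across, 85 mm high, loose bystander; this point is half-way up.
- tip_box_mid (a point): Blue and white box of pipette tips, 120 x 80 x 75 mm, loose bystander; this point is its centre.
- vial_rack_mid (a point): Yellow rack of small vials, 110 x 70 x 48 mm, loose bystander; this point is its centre.
- timer_mid (a point): White bench timer, 70 x 70 x 22 mm, loose bystander; this point is its centre.

How it is judged:
By the outcome, as a careful person would: the job done as asked, in the order asked, and still so for the second after the job is handed in, with the robot touching nothing.
It also fails if it takes over 43 s, if anything falls off the work surface, if the arm or the gripper's body presses on something with over 40 N, if the wrist force passes 120 N, or if a joint passes its speed limit or range.

### The arm

A 7-joint arm with a two-finger parallel gripper is mounted at the origin on the work surface. World frame = base frame: x ahead of the robot, y to its left, z up, the work surface at z = 0. Lengths are in m, angles in rad, forces in N, time in s.
With the tool pointing down it reaches from about 0.425 to 0.925 m from the base axis. Payload 6.8 kg.
Tool frame: the origin (TCP) lies at the very end of the fingers, on their centre line; the grasp point (between the pads) lies 19 mm behind it; y points along the fingers, z is the direction in which the jaws open and shut, and the axes are right-handed (so a half turn about y gives the same grasp; the last joint's range is limited). The gripper opens to 85 mm and grips with 20 to 120 N. Pads are 22 mm wide; open, the fingers measure 114 mm over their backs; the gripper's body (76 mm by 85 mm) begins 54 mm behind the grasp point. The pads swing forward as they close: fully open they stand 13 mm farther back than shut.
Start: joints at [-1.372, 0.477, 0.022, 1.555, -0.011, 1.109, -0.083], TCP at [0.204, 0.643, 0.231] pointing down, gripper open.
Joint ranges: [-2.96, 2.96], [-0.34, 2.1], [-1.41, 1.46], [0.24, 2.44], [-1.37, 4.51], [0.17, 1.92], [-2.96, 2.96]. Speed limits (rad/s): [2.39, 2.39, 3.14, 3.14, 3.14, 3.14, 3.14].

### API

Orientations are given as a rotation vector (axis times angle).
In Python, from bench import r gives the robot as it stands.
- The arm moves only by the tool drive_tool, never from a script. Its argument "series" is a list of rows, each a list of 7 numbers: the shift along the tool's x, y, z in mm, then the turn, a rotation vector about the tool's x, y, z in degrees, then the finger opening in mm, from 0 to 85.4. In form: [[tx, ty, tz, wx, wy, wz, grip], ...]. A call has 1 to 5 rows; each row is the pose to reach, as a shift and turn from the pose measured when the call began, along the tool's axes at that moment; what a row does not reach only later rows make up. A row lasts 1/10 s, in which the tool goes at most 50 mm and 8.59 degrees, less where a joint would pass 70% of its speed; a pose out of reach is approached as far as the arm can. A call with a gripper value outside its range is refused whole. The fingers move at their own pace and stop on an object; "squeeze" is the grip in N (left out, the last holds). Time passes only in rows, so rows that repeat a pose let the fingers close. It gives the time, the measured TCP pose, the force and the opening at its end, in the units of the state.
- r.get_obs(): the state, without advancing time (a new reading comes with each control period).
- r.grab_frame(name): name is "side" or "top" or "wrist"; returns a dict with "frame" (420x560x3 uint8, blue, green, red), "intrinsics" (3x3 intrinsics, pixels), "rvec" (rotation vector, rad) and "tvec" (3), from world to camera coordinates, as OpenCV has them. Camera axes: x right, y down, z forward; pixel columns grow to the right and rows downward; lengths in m; the calibration is good to about 2 mm. A picture is of the moment at which its call begins. There is no depth.
- r.hand_in(): hands the job in, once; it reports no verdict.
The state is a dict: "clock": time; "joints": joint angles; "qvel": joint speeds; "tau": joint torques, N m; "tcp_pos": TCP position; "orientation": TCP orientation; "contact_force": force on the tool from outside, world axes, zero at the start; "moment": the same for the moment, N m; "grip_width": finger opening in m.
Only numpy, scipy, OpenCV 4.12 (cv2) and the standard library are available. Lean on these libraries where they do the work, as an engineer would, in place of code of your own. Each camera call takes 0.05 s, during which the arm holds its last target.

## Working session

There is one attempt and no reset: what is moved stays moved. The work goes in short steps, Python scripts to look and compute and a tool call to move; the robot and the scene stay as the last step left them, time stands still between calls to the robot, and variables do not carry over. Pictures are saved under pics/ and viewed, and the job is handed in when it is done.

Besides the shell and the picture viewer there is one more tool, called after "Emit:" in YAML: its name, and indented under it one key for each argument. drive_tool: Moves the arm, as the interface text tells. Its arguments: {"type":"object","properties":{"series":{"type":"array","items":{"type":"array","items":{"type":"number"}}},"squeeze":{"type":"number"}},"required":["series"]}

```bash
mkdir -p pics; ls; python3 - <<'E'
from bench import r
import cv2,numpy as np
o=r.get_obs()
for k,v in o.items(): print(k,np.round(v,3))
for n in("side","top"):
    f=r.grab_frame(n); cv2.imwrite(f"pics/{n}0.png",f["frame"])
    np.savez(f"{n}0.npz",**f)
    R=cv2.Rodrigues(np.array(f["rvec"]))[0]; print(n,np.round(-R.T@np.array(f["tvec"]).ravel(),3),np.round(R[2],2))
E
```

```text
pics
clock 0.0
joints [-1.372  0.478  0.022  1.556 -0.011  1.109 -0.083]
qvel [ 0.    -0.    -0.001 -0.    -0.001  0.001  0.   ]
tau [-1.0000e-03 -5.9645e+01  1.6080e+00 -2.8120e+01  1.3000e-02  9.0000e-03
 -0.0000e+00]
tcp_pos [0.204 0.643 0.23 ]
orientation [-1.559  0.241 -0.241]
contact_force [-0.027  0.108 -0.336]
moment [-0.012  0.053 -0.032]
grip_width 0.086
side [ 0.285 -1.056  0.809] [ 0.21  0.81 -0.55]
top [0.455 0.01  1.477] [ 0.06 -0.   -1.  ]
```

View pics/side0.png

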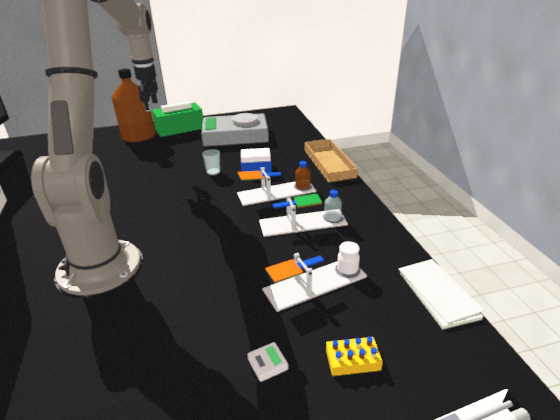

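View pics/top0.png

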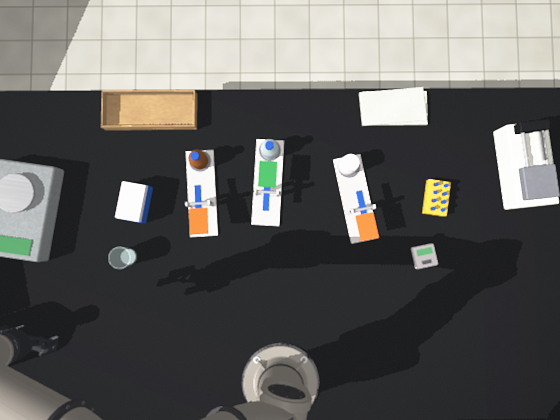

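The side and top views agree. In the top view the brown station is at about (200,195), with its orange paddle at (199,221), blue tail at (198,193) and bottle at (198,159). The arm is at the lower left. I'll enlarge it next.

```bash
python3 - <<'E'
import cv2,numpy as np
f=np.load("top0.npz")["frame"]; c=f[140:250,100:300]
cv2.imwrite("pics/top0c.png",cv2.resize(c,None,fx=4,fy=4,interpolation=cv2.INTER_CUBIC))
f=np.load("side0.npz")["frame"]; c=f[140:240,220:360]
cv2.imwrite("pics/side0c.png",cv2.resize(c,None,fx=5,fy=5,interpolation=cv2.INTER_CUBIC))
E
```

```text
(no output)
```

View pics/top0c.png

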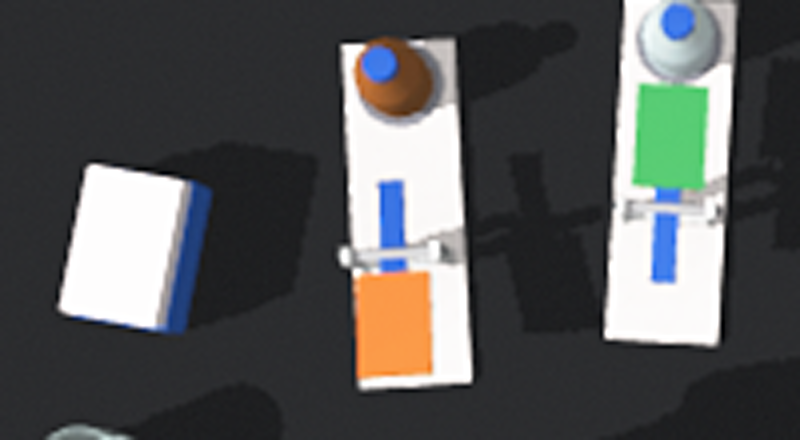

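View pics/side0c.png

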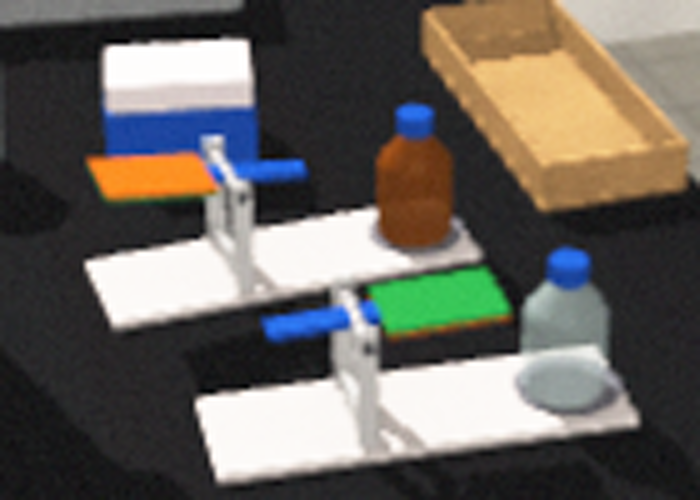

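```bash
cat > h.py <<'E'
import cv2,numpy as np
from scipy.optimize import least_squares
def proj(f,P): return cv2.projectPoints(np.asarray(P,float).reshape(-1,3),np.array(f["rvec"],float),np.array(f["tvec"],float),np.array(f["intrinsics"],float),None)[0][:,0]
def back(f,uv,z):
    K=np.array(f["intrinsics"]);R=cv2.Rodrigues(np.array(f["rvec"],float))[0];t=np.array(f["tvec"],float).ravel()
    d=R.T@np.linalg.solve(K,[*uv,1]);c=-R.T@t
    return c+d*(z-c[2])/d[2]
def S(p,P):
    P=np.asarray(P,float);c,s=np.cos(p[2]),np.sin(p[2])
    return P@np.array([[c,s,0],[-s,c,0],[0,0,1]])+[p[0],p[1],0]
E
python3 - <<'E'
from h import *
t=np.load("top0.npz");s=np.load("side0.npz")
T=lambda a:(np.array(a,float)+.5)/4-.5+[100,140]
U=lambda a:(np.array(a,float)+.5)/5-.5+[220,140]
ct=T([(340,43),(457,38),(473,382),(360,389),(345,256),(435,251)])
Pt=np.array([[180,45,8],[180,-45,8],[-100,-45,8],[-100,45,8],[0,34.5,96],[0,-34.5,96]])/1e3
cs=U([(87,262),(117,328),(482,260)]); Ps=np.array([[-100,45,8],[-100,-45,8],[180,-45,8]])/1e3
for use in("t","s","ts"):
  def e(p):
    r=[]
    if "t" in use: r.append(proj(t,S(p,Pt))-ct)
    if "s" in use: r.append(proj(s,S(p,Ps))-cs)
    return np.concatenate(r).ravel()
  q=least_squares(e,[.6,.25,0]); print(use,q.x,np.round(q.fun,1))
p=q.x
print("bottle cap axis", back(t,T((378,65)),.1), S(p,[[.145,0,.05]]))
# joint angle
tp=T([(355,275),(430,271),(432,374),(358,378),(378,182),(403,181)])
sp=U([(87,157),(105,196),(305,168)])
for a in(0,.05,.1,.15,.2,.25):
  def M(r,y,h=3): return [-r*np.cos(a)+h*np.sin(a)*1,y,85+r*np.sin(a)+h*np.cos(a)]
  A=S(p,np.array([M(15,28),M(15,-28),M(95,-28),M(95,28),M(-58,10),M(-58,-10)])/1e3)
  B=S(p,np.array([M(95,28),M(95,-28),M(-58,-10)])/1e3)
  print(a,np.round(proj(t,A)-tp,1).tolist(),np.round(proj(s,B)-sp,1).tolist())
# tip box
print("tipbox top corners",[np.round(back(t,T(c),.075),3).tolist() for c in[(90,163),(190,178),(160,330),(60,312)]])
E
```

```text
t [0.5631405  0.24557711 0.05350087] [ 0.8  0.4 -0.9  0.1 -0.4 -0.1 -0.  -0.1  0.1 -0.1  0.3 -0.2]
s [0.56604964 0.24513467 0.03885986] [-0.   0.5 -0.5 -0.3  0.5 -0.3]
ts [0.56391018 0.24547312 0.05210459] [ 0.9  0.2 -0.8 -0.2 -0.4 -0.3 -0.1 -0.4  0.2 -0.3  0.3 -0.4 -0.7  0.8
 -0.9 -0.1 -0.1 -0.6]
bottle cap axis [0.70684598 0.25531996 0.1       ] [[0.70871339 0.25302487 0.05      ]]
0 [[0.5, -0.1], [0.1, -0.2], [0.9, 0.2], [1.0, 0.3], [-0.5, -0.9], [-0.2, -1.1]] [[-0.0, 4.6], [0.1, 4.1], [0.5, -0.1]]
0.05 [[0.5, -0.2], [0.1, -0.3], [0.7, 0.1], [0.7, 0.2], [-0.3, -0.8], [-0.0, -1.0]] [[-0.1, 3.4], [0.1, 2.9], [0.5, 0.6]]
0.1 [[0.4, -0.3], [0.0, -0.4], [0.4, -0.1], [0.4, 0.0], [-0.1, -0.7], [0.1, -0.8]] [[-0.0, 2.2], [0.1, 1.6], [0.5, 1.4]]
0.15 [[0.4, -0.4], [-0.0, -0.4], [0.2, -0.3], [0.1, -0.3], [0.0, -0.5], [0.3, -0.7]] [[0.1, 1.0], [0.2, 0.4], [0.5, 2.1]]
0.2 [[0.3, -0.5], [-0.1, -0.6], [-0.1, -0.7], [-0.2, -0.6], [0.2, -0.3], [0.4, -0.4]] [[0.2, -0.2], [0.4, -0.8], [0.4, 2.8]]
0.25 [[0.3, -0.6], [-0.1, -0.7], [-0.3, -1.1], [-0.5, -1.0], [0.4, -0.0], [0.6, -0.2]] [[0.5, -1.4], [0.6, -2.1], [0.3, 3.5]]
tipbox top corners [[0.636, 0.482, 0.075], [0.624, 0.405, 0.075], [0.507, 0.427, 0.075], [0.521, 0.504, 0.075]]
```

```bash
cat >> h.py <<'E'
from scipy.spatial.transform import Rotation as Ro
STN=np.array([.5637,.2455,.052])
def plan(o,sx,sy,z,tzdir=None):
    "shift/turn in tool axes to station point (mm), tool y down, tool z along +-station y"
    R=Ro.from_rotvec(o["orientation"]);p=np.array(o["tcp_pos"])
    tgt=S(STN,[[sx/1e3,sy/1e3,z/1e3]])[0]
    yaw=STN[2]; best=None
    for sg in(1,-1):
        zc=sg*np.array([-np.sin(yaw),np.cos(yaw),0]);yc=np.array([0,0,-1.]);xc=np.cross(yc,zc)
        w=(R.inv()*Ro.from_matrix(np.c_[xc,yc,zc])).as_rotvec(degrees=True)
        if best is None or np.linalg.norm(w)<np.linalg.norm(best): best=w
    return np.round(R.inv().apply(tgt-p)*1e3,1),np.round(best,2)
def stn(o):
    d=np.array(o["tcp_pos"])-[STN[0],STN[1],0];c,s=np.cos(STN[2]),np.sin(STN[2])
    return np.round([1e3*(c*d[0]+s*d[1]),1e3*(-s*d[0]+c*d[1]),1e3*d[2]],1)
E
python3 - <<'E'
from bench import r
from h import *
o=r.get_obs();print(Ro.from_rotvec(o["orientation"]).as_matrix().round(3)); print(plan(o,45,0,230),stn(o))
E
```

```text
[[ 0.953 -0.     0.302]
 [-0.302 -0.002  0.953]
 [ 0.    -1.    -0.002]]
(array([ 505.4,    0.9, -254.4]), array([ 9.000e-02, -2.055e+01, -1.000e-02])) [-338.9  415.7  230.4]
```

Emit:
drive_tool:
  series:
    - [40,0,-20,0,-4,0,0]
    - [80,0,-40,0,-8,0,0]
    - [120,0,-60,0,-12,0,0]
    - [160,0,-80,0,-16,0,0]
    - [200,0,-100,0,-20.5,0,0]
  squeeze: 20

```text
clock: 0.6
tcp_pos: [0.3651, 0.4856, 0.2303]
orientation: [-1.573, -0.042, 0.043]
contact_force: [-0.1, -0.6, 0.4]
grip_width: 0.0123
```

```bash
python3 - <<'E'
from bench import r
from h import *
o=r.get_obs();print(o["clock"],o["grip_width"]); print(plan(o,45,0,200),stn(o))
E
```

```text
0.6 0.012295180936634429
(array([ 230.3,   30.6, -250.5]), array([ 0.13,  0.12, -0.05])) [-185.9  250.1  230.3]
```

Emit:
drive_tool:
  series:
    - [30,0,-33,0,0,0,0]
    - [60,0,-66,0,0,0,0]
    - [92,0,-100,0,0,0,0]
    - [124,0,-135,0,0,0,0]
    - [155,0,-170,0,0,0,0]

```text
clock: 1.1
tcp_pos: [0.5301, 0.3226, 0.2302]
orientation: [-1.573, -0.042, 0.043]
contact_force: [0.8, 0.6, 0.4]
grip_width: -0.0002
```

Emit:
drive_tool:
  series:
    - [30,0,-30,0,0,0,0]
    - [60,10,-60,0,0,0,0]
    - [80,20,-85,0,0,0,0]
    - [80,30,-85,0,0,0,0]

```text
clock: 1.5
tcp_pos: [0.618, 0.2353, 0.1995]
orientation: [-1.577, -0.036, 0.036]
contact_force: [-0.4, 0.3, -0.5]
grip_width: 0.0002
```

```bash
python3 - <<'E'
from bench import r
from h import *
f=r.grab_frame("wrist");cv2.imwrite("pics/w1.png",f["frame"])
g=r.grab_frame("side");cv2.imwrite("pics/s1.png",cv2.resize(g["frame"][90:240,200:400],None,fx=4,fy=4,interpolation=cv2.INTER_CUBIC))
o=r.get_obs();print(o["clock"],o["grip_width"],o["contact_force"]); print(plan(o,45,0,100),stn(o))
E
```

```text
1.6 -4.480659829157345e-06 [ 0.24821814  0.12097164 -0.59469701]
(array([-4.2, 98.1,  7.9]), array([ 0.23,  0.02, -0.28])) [ 49.6  -7.5 198.1]
```

View pics/w1.png

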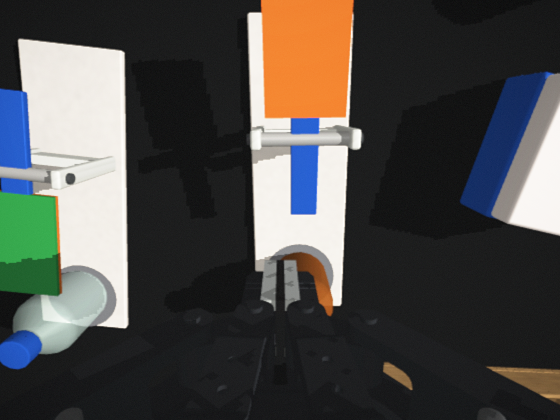

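View pics/s1.png

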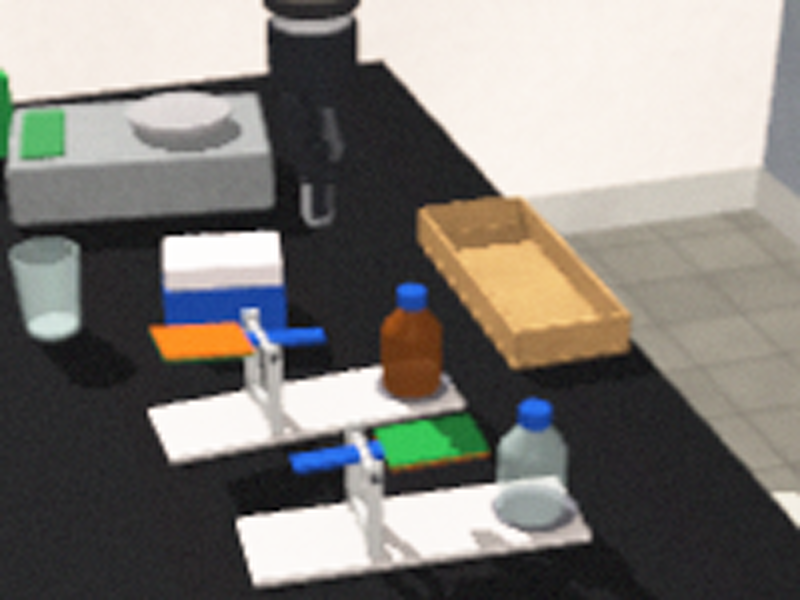

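```bash
python3 - <<'E'
from bench import r
from h import *
f=r.grab_frame("wrist")
R=cv2.Rodrigues(np.array(f["rvec"]))[0];print("cam in stn",stn({"tcp_pos":-R.T@np.array(f["tvec"]).ravel()}))
o=r.get_obs()
for a in(0,.1,.17):
  def M(r,y,h=3): return [-r*np.cos(a)+h*np.sin(a),y,85+r*np.sin(a)+h*np.cos(a)]
  P=np.array([[0,34.5,96],[0,-34.5,96],[180,45,8],[180,-45,8],[-100,45,8],[-100,-45,8],M(-58,10),M(-58,-10),M(15,28),M(15,-28)])/1e3
  print(a,proj(f,S(STN,P)).round(0).tolist())
E
```

```text
cam in stn [-20.8  -5.9 341.5]
0 [[341.0, 146.0], [240.0, 146.0], [329.0, 311.0], [245.0, 311.0], [342.0, 17.0], [235.0, 17.0], [303.0, 224.0], [276.0, 224.0], [330.0, 123.0], [250.0, 123.0]]
0.1 [[341.0, 146.0], [240.0, 146.0], [329.0, 311.0], [245.0, 311.0], [342.0, 17.0], [235.0, 17.0], [302.0, 222.0], [276.0, 222.0], [331.0, 124.0], [250.0, 124.0]]
0.17 [[341.0, 146.0], [240.0, 146.0], [329.0, 311.0], [245.0, 311.0], [342.0, 17.0], [235.0, 17.0], [302.0, 220.0], [276.0, 220.0], [331.0, 125.0], [249.0, 125.0]]
```

```bash
python3 - <<'E'
from bench import r
from h import *
f=r.grab_frame("wrist");im=f["frame"].copy()
o=r.get_obs();print(o["clock"],stn(o),np.abs(o["qvel"]).max())
a=.12
def M(r,y,h=3): return [-r*np.cos(a)+h*np.sin(a),y,85+r*np.sin(a)+h*np.cos(a)]
P=np.array([[0,34.5,96],[0,-34.5,96],[180,45,8],[180,-45,8],[-100,45,8],[-100,-45,8],M(-58,10),M(-58,-10),M(15,28),M(15,-28)])/1e3
for u,v in proj(f,S(STN,P)): cv2.drawMarker(im,(int(round(u)),int(round(v))),(255,0,255),cv2.MARKER_CROSS,8,1)
cv2.imwrite("pics/w2.png",im)
E
```

```text
1.7 [ 49.6  -4.8 200. ] 0.01635086495872256
```

View pics/w2.png

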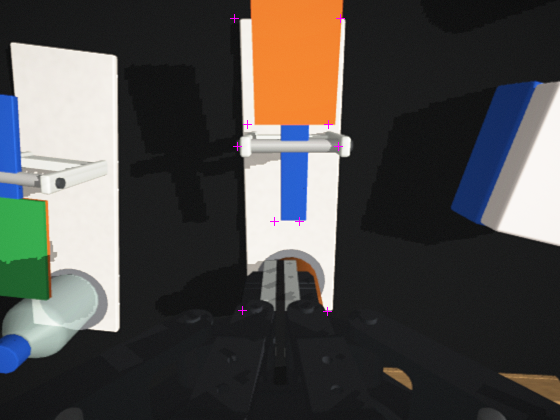

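The overlay with the pose from the same moment fits to 5 px or better. The station lies about 3 mm further +y, which doesn't matter much here. Next I go down onto the tail.

```bash
sed -i 's/.2455,.052/.2475,.052/' h.py; python3 - <<'E'
from bench import r
from h import *
o=r.get_obs();print(plan(o,44,0,100),stn(o))
E
```

```text
(array([ -5.2, 100. ,   7. ]), array([ 0.12,  0.23, -0.15])) [ 49.5  -6.8 200. ]
```

Emit:
drive_tool:
  series:
    - [-5,35,7,0,0,0,0]
    - [-5,70,7,0,0,0,0]
    - [-5,95,7,0,0,0,0]
    - [-5,105,7,0,0,0,0]
    - [-5,115,7,0,0,0,0]

```text
clock: 2.2
tcp_pos: [0.6077, 0.2512, 0.0853]
orientation: [-1.572, -0.044, 0.047]
contact_force: [0.1, -0.3, 0.6]
grip_width: 0.0
```

Emit:
drive_tool:
  series:
    - [0,10,0,0,0,0,0]
    - [0,20,0,0,0,0,0]
    - [0,25,0,0,0,0,0]

```text
clock: 2.5
tcp_pos: [0.6078, 0.2516, 0.0601]
orientation: [-1.571, -0.045, 0.047]
contact_force: [0.3, -0.2, 2.2]
grip_width: 0.0003
```

```bash
cat > look.py <<'E'
import sys
from bench import r
from h import *
g=r.grab_frame("side");cv2.imwrite(f"pics/{sys.argv[1]}.png",cv2.resize(g["frame"][90:240,200:400],None,fx=4,fy=4,interpolation=cv2.INTER_CUBIC))
o=r.get_obs();print(o["clock"],stn(o),np.round(o["contact_force"],1))
if len(sys.argv)>2: print(plan(o,*map(float,sys.argv[2:5])))
E
python3 look.py s2
```

```text
2.55 [44.   1.5 59.4] [ 1.2  1.1 -0.3]
```

View pics/s2.png

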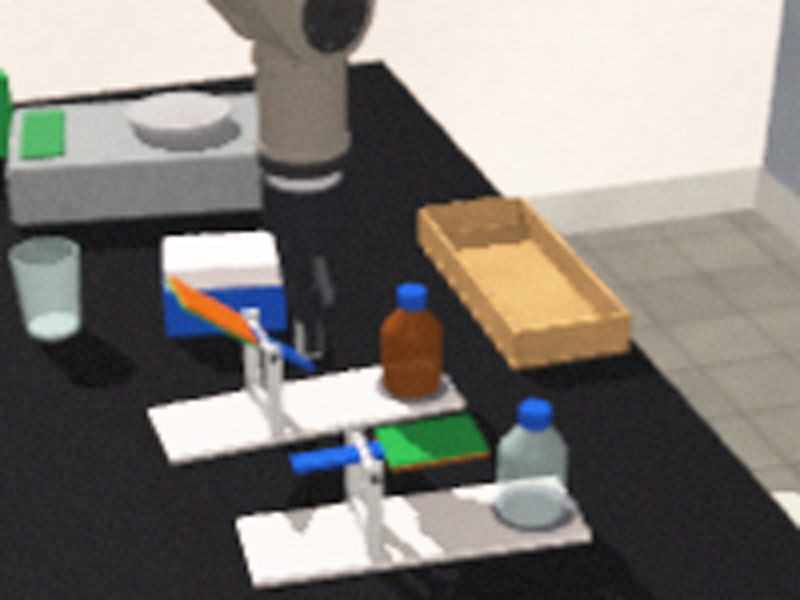

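The tail went down and the paddle is up about 35° (its end is at about (170,280)). I'll press further.

Emit:
drive_tool:
  series:
    - [-1,8,0,0,0,0,0]
    - [-3,15,0,0,0,0,0]
    - [-4,20,0,0,0,0,0]
    - [-4,20,0,0,0,0,0]

```text
clock: 2.95
tcp_pos: [0.6026, 0.2508, 0.0384]
orientation: [-1.572, -0.043, 0.048]
contact_force: [-0.1, -0.1, 0.2]
grip_width: 0.0001
```

```bash
python3 look.py s3
```

```text
3.0 [39.3  1.3 38.8] [-0.2 -0.   0.4]
```

View pics/s3.png

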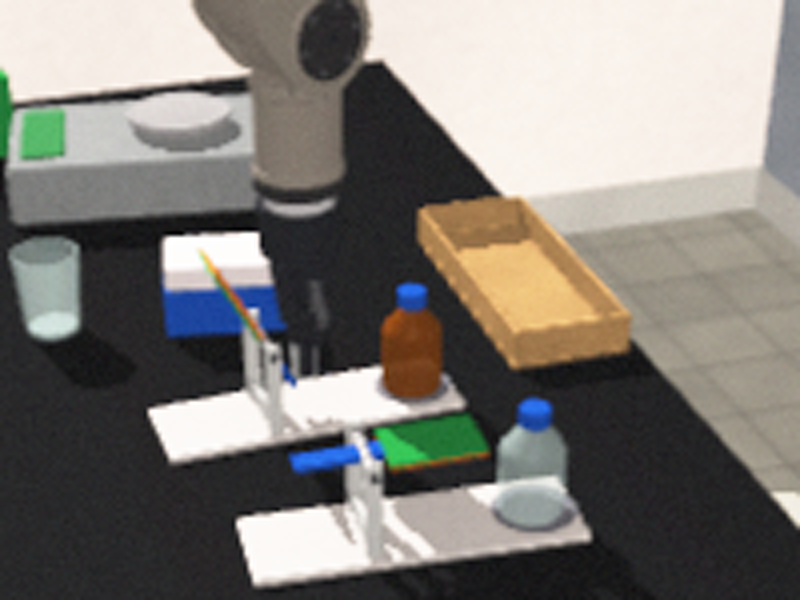

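The paddle stands at about 57°, with its end at about (203,252). I go up, over, and down on the robot's side of it.

Emit:
drive_tool:
  series:
    - [6,-10,0,0,0,0,0]
    - [8,-55,0,0,0,0,0]
    - [8,-100,0,0,0,0,0]
    - [8,-145,0,0,0,0,0]
    - [8,-180,0,0,0,0,0]

```text
clock: 3.5
tcp_pos: [0.6127, 0.2517, 0.2233]
orientation: [-1.57, -0.045, 0.045]
contact_force: [0.9, 0.3, 0.4]
grip_width: -0.0002
```

Emit:
drive_tool:
  series:
    - [-40,-5,0,0,0,0,0]
    - [-80,-5,0,0,0,0,0]
    - [-120,-5,0,0,0,0,0]
    - [-150,0,0,0,0,0,0]
    - [-155,0,0,0,0,0,0]

```text
clock: 4.0
tcp_pos: [0.4548, 0.2427, 0.2238]
orientation: [-1.57, -0.046, 0.048]
contact_force: [0.2, -0.1, 1.0]
grip_width: 0.0
```

```bash
python3 look.py s4 -110 0 118
```

```text
4.05 [-107.6    1.   224.2] [-0.7 -0.2 -0.1]
(array([ -2.4, 106.2,  -1. ]), array([-0.03,  0.41,  0.02]))
```

View pics/s4.png

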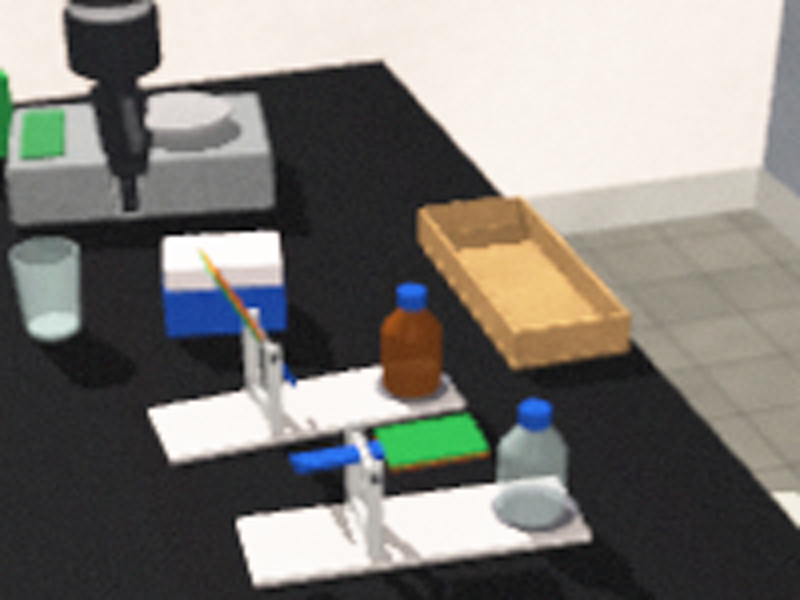

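Emit:
drive_tool:
  series:
    - [-3,40,-1,0,0.4,0,0]
    - [-3,80,-1,0,0.4,0,0]
    - [-3,102,-1,0,0.4,0,0]
    - [10,102,-1,0,0.4,0,0]
    - [30,102,-1,0,0.4,0,0]

```text
clock: 4.55
tcp_pos: [0.488, 0.244, 0.1229]
orientation: [-1.57, -0.042, 0.041]
contact_force: [0.4, 0.7, 0.4]
grip_width: 0.0001
```

Emit:
drive_tool:
  series:
    - [12,0,0,0,0,0,0]
    - [24,0,0,0,0,0,0]
    - [36,0,0,0,0,0,0]
    - [48,0,0,0,0,0,0]
    - [55,0,0,0,0,0,0]

```text
clock: 5.05
tcp_pos: [0.5443, 0.2468, 0.1232]
orientation: [-1.57, -0.042, 0.04]
contact_force: [-1.1, -0.2, -0.6]
grip_width: 0.0001
```

```bash
python3 look.py s5 10 0 122
```

```text
5.1 [-18.7   0.3 123.2] [1.3 0.  0.3]
(array([28.7,  1.2, -0.3]), array([-0.04, -0.02,  0.12]))
```

View pics/s5.png

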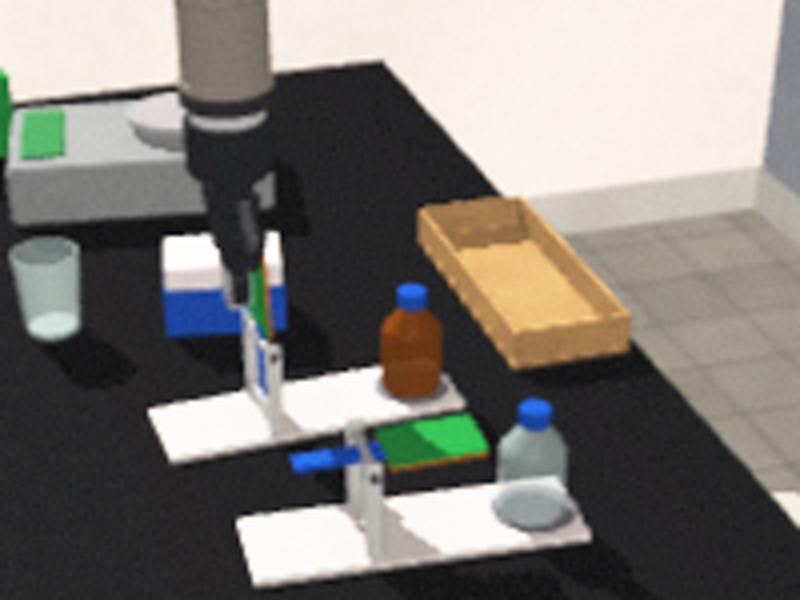

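The paddle is almost upright with its green face towards the finger, at about (260,290). I'll keep pushing over.

Emit:
drive_tool:
  series:
    - [10,0,0,0,0,0,0]
    - [20,0,0,0,0,0,0]
    - [30,0,0,0,0,0,0]
    - [40,0,0,0,0,0,0]
    - [50,2,0,0,0,0,0]

```text
clock: 5.6
tcp_pos: [0.5961, 0.2495, 0.1215]
orientation: [-1.569, -0.043, 0.038]
contact_force: [-0.6, -0.2, 0.8]
grip_width: -0.0001
```

Emit:
drive_tool:
  series:
    - [10,0,0,0,0,0,0]
    - [20,2,0,0,0,0,0]
    - [28,6,0,0,0,0,0]
    - [30,12,0,0,0,0,0]
    - [30,17,0,0,0,0,0]

```text
clock: 6.1
tcp_pos: [0.6263, 0.2509, 0.1038]
orientation: [-1.57, -0.042, 0.038]
contact_force: [-0.2, -0.5, 0.2]
grip_width: 0.0
```

```bash
python3 look.py s6 65 0 90
```

```text
6.15 [6.180e+01 1.000e-01 1.029e+02] [-0.3  0.6  0.2]
(array([ 3.2, 12.9, -0.1]), array([-0.01, -0.02,  0.05]))
```

View pics/s6.png

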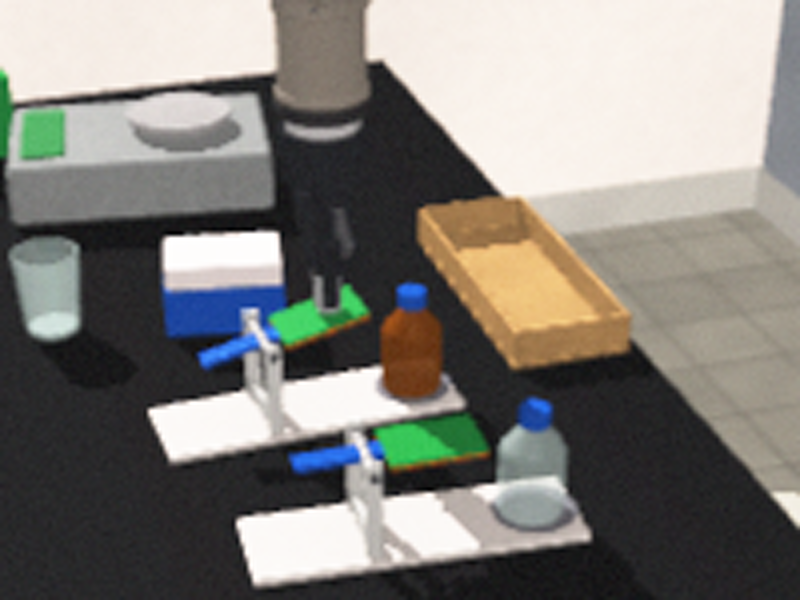

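Green is up now, with about 10–15° left. I press down gently and watch the force.

Emit:
drive_tool:
  series:
    - [4,4,0,0,0,0,0]
    - [4,8,0,0,0,0,0]
    - [4,12,0,0,0,0,0]
    - [4,14,0,0,0,0,0]

```text
clock: 6.55
tcp_pos: [0.6291, 0.2509, 0.0884]
orientation: [-1.57, -0.041, 0.04]
contact_force: [0.5, -0.1, 0.4]
grip_width: -0.0003
```

Emit:
drive_tool:
  series:
    - [0,1,0,0,0,0,0]
    - [0,1,0,0,0,0,0]

```text
clock: 6.75
tcp_pos: [0.6292, 0.251, 0.0881]
orientation: [-1.57, -0.041, 0.04]
contact_force: [-1.4, -0.5, 3.5]
grip_width: 0.0002
```

Emit:
drive_tool:
  series:
    - [0,1,0,0,0,0,0]
    - [0,2,0,0,0,0,0]
    - [0,2,0,0,0,0,0]

```text
clock: 7.05
tcp_pos: [0.6292, 0.251, 0.0878]
orientation: [-1.57, -0.041, 0.04]
contact_force: [-4.4, -2.1, 11.6]
grip_width: -0.0001
```

The tip stopped hard at z = 87.8 mm with 12 N, where a flat paddle's top should be (88 mm). I lift off and check.

Emit:
drive_tool:
  series:
    - [0,-8,0,0,0,0,0]
    - [0,-40,0,0,0,0,0]
    - [0,-80,0,0,0,0,0]
    - [0,-120,0,0,0,0,0]
    - [-20,-150,0,0,0,0,0]

```text
clock: 7.55
tcp_pos: [0.6113, 0.2496, 0.2408]
orientation: [-1.569, -0.043, 0.035]
contact_force: [0.0, -0.7, 0.3]
grip_width: -0.0002
```

Emit:
drive_tool:
  series:
    - [-45,0,0,0,0,0,0]
    - [-90,0,0,0,0,0,0]
    - [-130,0,0,0,0,0,0]
    - [-150,0,0,0,0,0,0]
    - [-150,0,0,0,0,0,0]

```text
clock: 8.05
tcp_pos: [0.4588, 0.2423, 0.2404]
orientation: [-1.568, -0.045, 0.038]
contact_force: [-0.1, -0.4, -0.2]
grip_width: 0.0001
```

```bash
python3 look.py s7; python3 - <<'E'
from bench import r
from h import *
f=r.grab_frame("top");cv2.imwrite("pics/top7.png",cv2.resize(f["frame"][120:260,80:300],None,fx=3.6,fy=3.6,interpolation=cv2.INTER_CUBIC))
f=r.grab_frame("side");cv2.imwrite("pics/side7.png",f["frame"])
E
```

```text
8.1 [-1.030e+02  2.000e-01  2.407e+02] [0.  0.8 0.3]
```

View pics/s7.png

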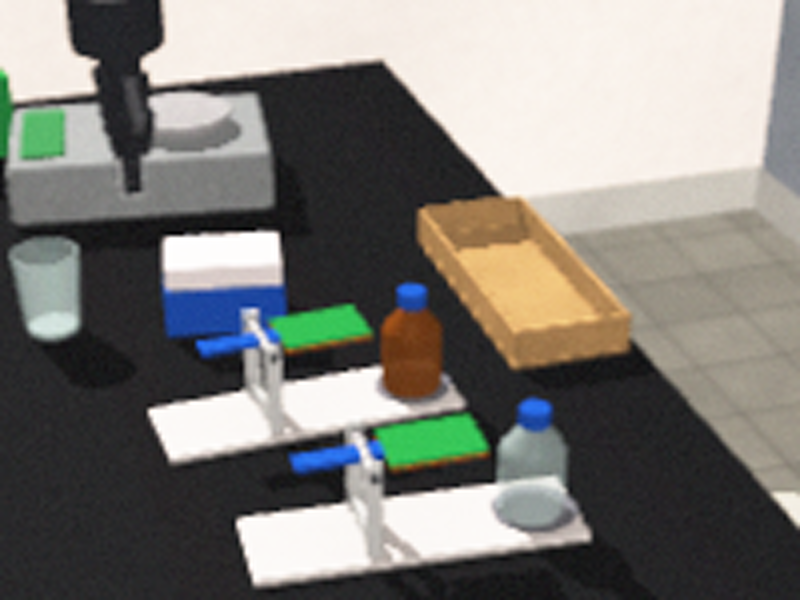

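View pics/top7.png

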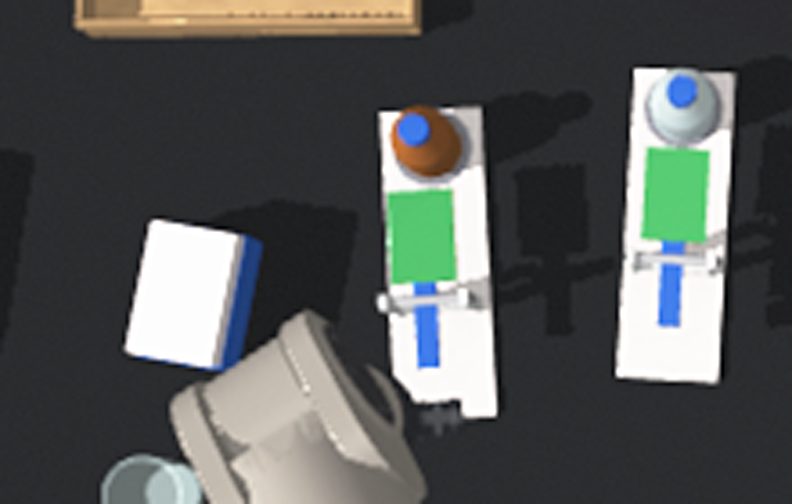

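View pics/side7.png

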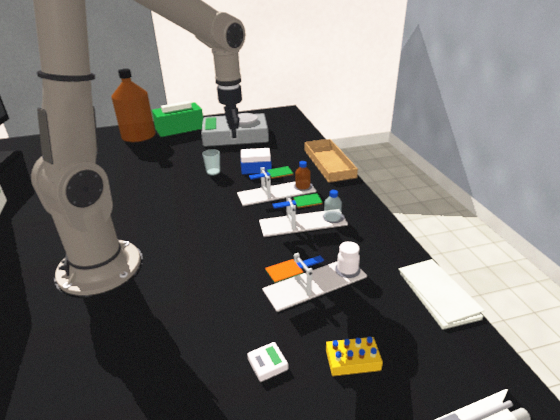

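The green paddle lies on the far side, and the bottles and other markers look unmoved. I'll check the flatness angle numerically.

```bash
python3 - <<'E'
from bench import r
from h import *
s=np.load("side0.npz")
U=lambda a:(np.array(a,float)+.5)/4-.5+[200,90]
sp=U([(352,306),(372,329),(197,345)])
for y in(.2455,.2475):
 for b in(0,.05,.1,.15,.2):
  M=lambda r,y,h=3:[r*np.cos(b)-h*np.sin(b),y,85+r*np.sin(b)+h*np.cos(b)]
  print(y,b,np.round(proj(s,S([.5637,y,.052],np.array([M(95,28),M(95,-28),M(-58,10)])/1e3))-sp,1).tolist())
f=r.grab_frame("side")["frame"].astype(int);d=np.abs(f-s["frame"]).max(2)
for n,(a,b,c,e) in dict(bottle=(160,192,293,314),jar_clear=(190,310,262,370),timer_rack=(335,385,240,390),beaker=(148,178,200,224)).items(): print(n,(d[a:b,c:e]>60).sum())
E
```

```text
0.2455 0 [[-0.3, 0.7], [-0.2, 1.8], [-0.6, 0.2]]
0.2455 0.05 [[-0.4, -0.4], [-0.3, 0.6], [-0.6, 0.9]]
0.2455 0.1 [[-0.5, -1.6], [-0.4, -0.5], [-0.5, 1.7]]
0.2455 0.15 [[-0.7, -2.7], [-0.6, -1.7], [-0.4, 2.4]]
0.2455 0.2 [[-1.0, -3.8], [-0.9, -2.8], [-0.3, 3.0]]
0.2475 0 [[-0.4, 0.5], [-0.4, 1.5], [-0.7, -0.0]]
0.2475 0.05 [[-0.5, -0.7], [-0.4, 0.4], [-0.7, 0.7]]
0.2475 0.1 [[-0.7, -1.8], [-0.6, -0.8], [-0.6, 1.4]]
0.2475 0.15 [[-0.9, -2.9], [-0.8, -1.9], [-0.5, 2.1]]
0.2475 0.2 [[-1.2, -4.0], [-1.1, -3.0], [-0.4, 2.8]]
bottle 0
jar_clear 701
timer_rack 1140
beaker 0
```

```bash
python3 - <<'E'
from bench import r
from h import *
for n,bx in(("side",dict(brown=(160,192,291,316),clear=(188,224,322,346),jar=(240,276,334,362),timer=(342,382,245,292),rack=(335,378,322,386),beaker=(148,178,200,224),box=(146,172,238,274),mclear=(192,212,272,324),mwhite=(252,284,264,326))),("top",dict(brown=(148,170,186,212),clear=(138,162,256,284),jar=(150,180,332,364),mwhite=(186,246,340,382)))):
  A=np.load(n+"0.npz")["frame"];B=r.grab_frame(n)["frame"]
  for k,(a,b,c,d) in bx.items():
    m=cv2.matchTemplate(B[a-5:b+5,c-5:d+5],A[a:b,c:d],cv2.TM_CCOEFF_NORMED);_,v,_,l=cv2.minMaxLoc(m);print(n,k,round(v,3),l[0]-5,l[1]-5)
E
```

```text
side brown 0.993 0 0
side clear 0.999 0 0
side jar 0.99 0 0
side timer 0.966 0 0
side rack 0.953 0 0
side beaker 0.999 0 0
side box 0.967 0 0
side mclear 0.999 0 0
side mwhite 0.961 0 0
top brown 1.0 0 0
top clear 1.0 0 0
top jar 0.98 0 0
top mwhite 0.953 0 0
```

Every template matches at zero shift; the remaining differences are the arm's shadow. I'm handing in.

```bash
python3 -c "
from bench import r
print(r.get_obs()['clock'],r.hand_in())"
```

```text
the job is handed in; nothing more can be done
8.35 None
```

The brown bottle's marker is flipped over, and my checks show it flat on the far side with its green face up. I handed the job in at 8.35 s.

**What I did:** With the gripper shut, I pressed the blue tail down until the paddle stood at about 57°. I then came down on the robot's side, pushed the paddle over its pivot, and pressed it onto its stop. After that I lifted clear and moved the tool about 150 mm above and back from the paddle.

**Last checks:**
- **Flatness:** the fingertip stopped hard at z = 87.8 mm with about 12 N, where a flat paddle's top should be at 88 mm. The side picture fits an angle within about 0.05 rad of flat, and its accuracy is no better than that.
- **Other objects:** the three bottles and jars, the other two markers and the beaker, tip box, rack and timer all matched their starting pictures with zero pixel shift. A plain pixel difference did flag the areas around the timer, rack, clear bottle and jar. I put that down to the arm's shadow having moved.
- **Disagreement:** the wrist camera placed the station about 3 mm further left than the top and side cameras. I used a value in between, and it had no visible effect.

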